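Heft the shim cases and lay them out shingled by weight

TASK

The three blue shim cases look alike but hold thick, medium and thin shims, so heft each one to feel which is heaviest. Then lay them lengthwise along the middle of the aluminium tray as an overlapping row: the heaviest first, flat on the tray and butted up against the red end stop, then the middle one leaning on it, then the lightest leaning on the middle one, each lapping about 4 cm over the case before with its lower end on the tray floor. Leave the other tools and parts where they are.

Things in the scene. Friction and masses are not known exactly. Their poses are not given: they have to be found in the camera images.
- case_1_center (a point): centre (half-way up) of one of three identical closed blue plastic cases, white blank label on top: 100 mm long (x axis) x 50 wide (y) x 16 high. Total weights: one 345 to 415 g, one 195 to 225 g, one about 80 g; which is which changes every time and can only be felt by lifting. Contents centred, shift up to 1.5 mm. About 20 N grip across the width carries it.
- case_2_center (a point): centre (half-way up) of one of three identical closed blue plastic cases, white blank label on top: 100 mm long (x axis) x 50 wide (y) x 16 high. Total weights: one 345 to 415 g, one 195 to 225 g, one about 80 g; which is which changes every time and can only be felt by lifting. Contents centred, shift up to 1.5 mm. About 20 N grip across the width carries it.
- case_3_center (a point): centre (half-way up) of one of three identical closed blue plastic cases, white blank label on top: 100 mm long (x axis) x 50 wide (y) x 16 high. Total weights: one 345 to 415 g, one 195 to 225 g, one about 80 g; which is which changes every time and can only be felt by lifting. Contents centred, shift up to 1.5 mm. About 20 N grip across the width carries it.
- tray: fixed aluminium tray, 270 mm long (x axis) x 126 wide (y), inside 118 wide; origin under its centre, at bench height. Floor surface 4 mm above the origin; rims 10 mm high at both sides and the -x end; red stop 20 mm high across the +x end, its inner face at x = +125 mm. The row starts at the red stop and runs towards -x along y = 0.
- tray_stop (a point): middle of the red stop's inner face, on the tray floor (tray x = +125 mm, y = 0, 4 mm up).
- socket: steel socket standing up, 26 mm across, 38 mm high; origin under its centre. To be left alone.
- spark_plug: spark plug lying down, 70 mm long along its x axis, 21 mm thick. To be left alone.
- bearing_race: steel ring lying flat, 56 mm across, 12 mm high; origin under its centre. To be left alone.
- wrench: steel wrench, 190 mm long along its x axis, lying flat. To be left alone.
- screwdriver: screwdriver lying along its x axis, about 200 mm long. To be left alone.
Mind the look-alikes: they are no part of the job. What is shaped like the part that bears case_1_center but green, orange or turquoise is not meant.

How it is judged:
On the way, in this order (a step that is already met when the one before it is completed fails the run):
1. the heaviest case lies flat in the tray, against the red stop, let go (x of fill_thick_c0 in the frame of tray between 0.066 and 0.08 m and y of fill_thick_c0 in the frame of tray between -0.02 and 0.02 m and angle between fill_thick_c0's own z axis and vertical below 0.07 rad and z of fill_thick_c0 in the frame of tray below 0.02 m and contact force between each of case_1, case_2, case_3 and the fingers below 0.1 N), for 0.2 s.
2. the middle-weight case leans on the heaviest, lapping over it, let go, with the heaviest still in place (all of step 1 and x of fill_mid_c0 in the frame of tray between -0.008 and 0.026 m and y of fill_mid_c0 in the frame of tray between -0.02 and 0.02 m and angle between fill_mid_c0's own z axis and vertical between 0.14 and 0.42 rad and z of fill_mid_c0 in the frame of tray below 0.034 m), for 0.2 s.
At the end, for the whole second after the job is handed in: Row along the tray's middle (centres within 20 mm, square within 9 degrees), at rest, let go: heaviest flat, within about 7 mm of the red stop; the middle one tilted 8 to 24 degrees, lapping 2.5 to 5 cm over it; the lightest tilted alike, lapping 2.5 to 5 cm over the middle one (x of fill_thick_c0 in the frame of tray between 0.066 and 0.08 m and y of fill_thick_c0 in the frame of tray between -0.02 and 0.02 m and angle between fill_thick_c0's own z axis and vertical below 0.07 rad and z of fill_thick_c0 in the frame of tray below 0.02 m and x of fill_mid_c0 in the frame of tray between -0.008 and 0.026 m and y of fill_mid_c0 in the frame of tray between -0.02 and 0.02 m and angle between fill_mid_c0's own z axis and vertical between 0.14 and 0.42 rad and z of each of fill_mid_c0, fill_thin_c0 in the frame of tray below 0.034 m and x of fill_thin_c0 in the frame of tray between -0.083 and -0.028 m and y of fill_thin_c0 in the frame of tray between -0.02 and 0.02 m and angle between fill_thin_c0's own z axis and vertical between 0.14 and 0.42 rad and distance between fill_mid_c0 and fill_thin_c0 between 0.046 and 0.082 m and angle between the y axis of each of case_1_center, case_2_center, case_3_center and the y axis of tray, either way round below 0.16 rad and linear speed of each of case_1, case_2, case_3 below 0.02 m/s); the robot touches nothing.
It fails at once if a bystander (socket, spark plug, ring, wrench or screwdriver) is moved by more than 3 cm (distance of any of socket, spark_plug, bearing_race, wrench, screwdriver from where it was at the start of the episode above 0.03 m).
It also fails if it takes over 72 s, if anything falls off the work surface, if the arm or the gripper's body presses on something with over 40 N, if the wrist force passes 120 N, or if a joint passes its speed limit or range.

ROBOT

A 6-joint arm with a two-finger parallel gripper is mounted at the origin on the work surface. World frame = base frame: x ahead of the robot, y to its left, z up, the work surface at z = 0. Lengths are in m, angles in rad, forces in N, time in s.
With the tool pointing down it reaches from about 0.25 to 0.775 m from the base axis. Payload 4 kg.
Tool frame: the origin (TCP) lies at the very end of the fingers, on their centre line; the grasp point (between the pads) lies 19 mm behind it; z points along the fingers, y is the line along which they close (so a half turn about z gives the same grasp; the last joint's range is limited). The gripper opens to 94 mm and grips with 3 to 60 N. Pads are 16 mm wide; open, the fingers measure 119 mm over their backs; the gripper's body (75 mm by 177 mm) begins 78 mm behind the grasp point.
Start: joints at [-1.268, 0.087, 1.371, -0, 1.684, -0.103], TCP at [0.217, -0.505, 0.206] pointing down, gripper open.
Joint ranges: [-3.1, 3.1], [-0.76, 2.03], [0.27, 2.55], [-1.08, 4.22], [0.17, 2.65], [-2.57, 2.57]. Speed limits (rad/s): [2.79, 2.79, 3.14, 3.14, 3.14, 3.14].

INTERFACE

Orientations are given as a unit quaternion [w, x, y, z].
In Python, from plant import manip gives the robot as it stands.
- The arm moves only by the tool jog_arm, never from a script. Its argument "targets" is a list of rows, each a list of 2 entries, a list of its own where there are three numbers: the shift along the world's x, y, z in cm, then the turn about the world's z in degrees. In form: [[[tx, ty, tz], spin], ...]. A call has exactly 5 rows; each row is the pose to reach, as a shift and turn from the pose commanded when the call began; what a row does not reach only later rows make up. A row lasts 1/8 s, in which the tool goes at most 62.5 mm and 10.7 degrees, less where a joint would pass 70% of its speed; a pose out of reach is approached as far as the arm can. A call with a gripper value outside its range is refused whole. "hand" is the finger opening in cm, from 0 to 9.4, set as the call begins (left out, the last holds). The fingers move at their own pace and stop on an object; "grip_force" is the grip in N (left out, the last holds). Time passes only in rows, so rows that repeat a pose let the fingers close, or fill a call up. It gives the time, the measured TCP pose, the force, the opening and the grip force at its end, in the units of the state.
- manip.get_state(): the state, without advancing time (a new reading comes with each control period).
- manip.camera(name): name is "side" or "top" or "wrist"; returns the picture (480x640x3 uint8, red, green, blue); there is no depth.
- manip.get_calibration(name): a dict with "K" (3x3 intrinsics, pixels), "extrinsics" (4x4, takes a point from camera to world coordinates); the wrist camera has in their place "T_tool_cam" (4x4, takes a point from camera to tool coordinates, whose origin is the TCP and whose axes are the flange's). Camera axes: x right, y down, z forward; pixel columns grow to the right and rows downward; lengths in m; the calibration is good to about 2 mm. The wrist camera is an equidistant fisheye: a pixel r from the principal point sees the ray r / f radians off the axis. A picture is of the moment at which its call begins: read the wrist's pose just before it. get_calibration takes no time and is no camera call.
- manip.hand_in(): hands the job in; it is judged then, once.
Trained networks look in the newest picture that a camera, given by its name, has taken for a name from the list of things; names that differ only in an ending like _2 or _b are one class to them, and where a whole thing is asked for, a point or a joint stands for the part that bears it (a point fixed in the world has none). Each returns a list of dicts, best first, with "score" (0 to 1); they miss things now and then, are a little off and sometimes report something else, mostly with a low value. They report only what shows in the picture. A call takes as long as a camera call. They do not tell look-alikes from the thing itself.
- manip.find_in(camera, name): "rect" ([centre column, centre row, width, height] in pixels, round what is visible of it).
- manip.tip_of(camera, name): "location" ([column, row] in pixels: a listed point, or the origin of a listed thing).
The state is a dict: "t": time; "q": joint angles; "dq": joint speeds; "tau": joint torques, N m; "eef_pos": TCP position; "tcp_rot": TCP orientation; "wrist_force": force on the tool from outside, world axes, zero at the start; "ft_torque": the same for the moment, N m; "grip_width": opening from 0.0 (shut) to 1.0 (fully open); "grip_force": force on a finger pad.
Only numpy, scipy, OpenCV 4.12 (cv2) and the standard library are available. Lean on these libraries where they do the work, as an engineer would, in place of code of your own. Each camera call takes 0.05 s, during which the arm holds its last target. There are 200 camera calls.

## Working session

There is one attempt and no reset: what is moved stays moved. The work goes in short steps, Python scripts to look and compute and a tool call to move; the robot and the scene stay as the last step left them, time stands still between calls to the robot, and variables do not carry over. Pictures are saved under pics/ and viewed, at most 10 in all, crops included, and the job is handed in when it is done.

Besides the shell and the picture viewer there is one more tool, called after "Emit:" as a command line: name --argument value ..., lists and objects as JSON in quotes. jog_arm: Moves the arm, as the interface text tells. Its arguments: {"type":"object","properties":{"targets":{"type":"array"},"hand":{"type":"number"},"grip_force":{"type":"number"}},"required":["targets"]}

```bash
mkdir -p pics; cat > h.py <<'E'
import numpy as np, cv2
from plant import manip
def snap(c,f=None):
    im=manip.camera(c)
    if f: cv2.imwrite('pics/'+f,im[...,::-1])
    return im
def px2w(c,uv,z):
    k=manip.get_calibration(c);K=np.array(k['K']);T=np.array(k['extrinsics'])
    d=T[:3,:3]@np.linalg.inv(K)@np.array([uv[0],uv[1],1.]);o=T[:3,3]
    return o+d*(z-o[2])/d[2]
def w2px(c,p):
    k=manip.get_calibration(c);K=np.array(k['K']);T=np.linalg.inv(np.array(k['extrinsics']))
    q=K@(T[:3,:3]@np.array(p)+T[:3,3]);return q[:2]/q[2]
E
python3 - <<'E'
from h import *
im=snap('top','top.png');snap('side','side.png')
for n in ['case_1_center','tray','tray_stop','socket','spark_plug','bearing_race','wrench','screwdriver']:
    for d in manip.tip_of('top',n)[:6]:
        print(n,round(d['score'],2),np.round(d['location']),np.round(px2w('top',d['location'],0.008),3))
for i in manip.find_in('top','case_1_center')[:6]: print(i)
s=manip.get_state();print(s['t'],s['tcp_rot'],s['wrist_force'])
# blue blobs
h=cv2.cvtColor(im,cv2.COLOR_RGB2HSV)
m=((h[...,0]>85)&(h[...,0]<130)&(h[...,1]>100)).astype(np.uint8)
m=cv2.morphologyEx(m,cv2.MORPH_CLOSE,np.ones((5,5)))
for c in cv2.findContours(m,0,2)[0]:
    if cv2.contourArea(c)>150: 
        r=cv2.minAreaRect(c);p=r[0];print('blob',r,h[int(p[1]),int(p[0])],px2w('top',p,.016)[:2])
E
```

```text
case_1_center 0.98 [443. 398.] [ 0.28  -0.338  0.008]
case_1_center 0.95 [317. 198.] [ 0.644 -0.052  0.008]
case_1_center 0.66 [360. 355.] [ 0.342 -0.173  0.008]
case_1_center 0.65 [480. 230.] [ 0.616 -0.389  0.008]
case_1_center 0.6 [214. 343.] [0.329 0.109 0.008]
tray 0.84 [176. 212.] [0.578 0.227 0.008]
tray_stop 0.65 [182. 275.] [0.453 0.194 0.008]
tray_stop 0.43 [430. 295.] [ 0.472 -0.298  0.008]
socket 0.48 [278. 303.] [ 0.42  -0.004  0.008]
spark_plug 0.5 [431. 297.] [ 0.469 -0.3    0.008]
spark_plug 0.16 [289. 134.] [0.775 0.024 0.008]
bearing_race 0.59 [379. 150.] [ 0.762 -0.168  0.008]
bearing_race 0.48 [428. 296.] [ 0.471 -0.295  0.008]
wrench 0.62 [290. 135.] [0.774 0.02  0.008]
screwdriver 0.88 [489. 309.] [ 0.46  -0.414  0.008]
screwdriver 0.37 [184. 278.] [0.447 0.188 0.008]
screwdriver 0.27 [375. 154.] [ 0.752 -0.161  0.008]
{'rect': [214.1, 344.1, 57.0, 39.0], 'score': 0.93}
{'rect': [442.0, 397.0, 57.3, 45.3], 'score': 0.7}
{'rect': [479.1, 229.7, 51.5, 48.5], 'score': 0.67}
{'rect': [357.5, 354.2, 59.0, 37.9], 'score': 0.61}
{'rect': [316.2, 200.1, 41.2, 52.1], 'score': 0.6}
{'rect': [177.1, 216.5, 76.4, 139.4], 'score': 0.49}
0.55 [5.11172243e-05 9.79486714e-01 2.01508745e-01 4.03223859e-06] [ 0.58133615  0.19978483 -0.18131586]
blob ((352.4000244140625, 275.8000183105469), (24.033308029174805, 48.699073791503906), 18.43494987487793) [ 34  26 147] [ 0.49053142 -0.14207407]
blob ((405.8551940917969, 209.26210021972656), (46.8376579284668, 23.4188289642334), 85.2363510131836) [ 34  26 147] [ 0.63878068 -0.23480702]
blob ((315.6648864746094, 197.08677673339844), (23.147602081298828, 46.481502532958984), 27.758541107177734) [ 33  35 147] [ 0.6422731  -0.05041261]
blob ((628.1648559570312, 169.9014892578125), (20.673057556152344, 59.78509521484375), 24.145544052124023) [108 159  80] [ 0.77787778 -0.68189725]
```

View pics/top.png

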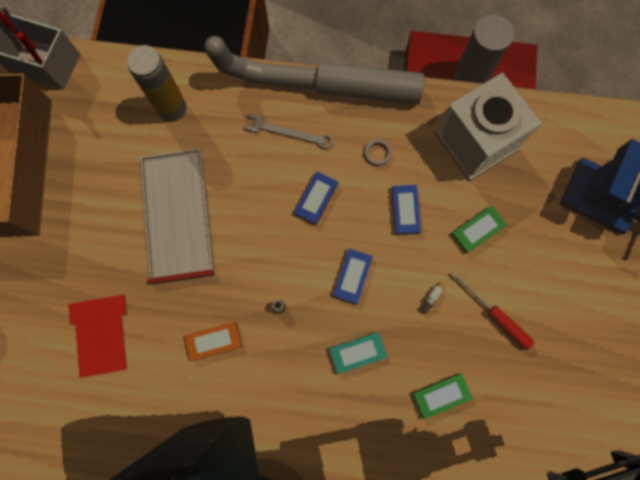

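The three blue cases are at px (316,198), (406,209) and (352,276). The look-alikes are green (480,230) and (443,398), turquoise (360,355) and orange (213,341). The tray is at (177,216), with its red stop at the near end (180,277). I'll take a close crop and refine these positions.

```bash
python3 - <<'E'
from h import *
im=cv2.imread('pics/top.png')
cv2.imwrite('pics/crop.png',cv2.resize(im[140:310,130:440],(775,425),interpolation=cv2.INTER_CUBIC))
h=cv2.cvtColor(im,cv2.COLOR_BGR2HSV)
g=im.astype(int)
m=((h[...,0]>100)&(h[...,0]<130)&(h[...,1]>100)).astype(np.uint8)
for n,(u,v) in dict(A=(316,198),B=(406,209),C=(352,276)).items():
    z=np.zeros_like(m);z[v-32:v+32,u-28:u+28]=1
    for nm,mk,zz in(('case',cv2.morphologyEx(m*z,cv2.MORPH_CLOSE,np.ones((9,9))),.012),('label',((h[...,1]<75)&(h[...,2]>100)).astype(np.uint8)*z,.016)):
        c=max(cv2.findContours(mk,0,1)[0],key=cv2.contourArea)
        w=np.array([px2w('top',p,zz)[:2] for p in c[:,0]],np.float32)
        r=cv2.minAreaRect(w*1000);b=cv2.boxPoints(r);e=[b[1]-b[0],b[2]-b[1]];l=max(e,key=np.linalg.norm)
        print(n,nm,np.round(r[0],1),np.round(r[1],1),'long axis deg',round(np.degrees(np.arctan2(l[1],l[0]))%180,1))
red=(((h[...,0]<8)|(h[...,0]>172))&(h[...,1]>140)).astype(np.uint8);z=np.zeros_like(red);z[262:290,140:222]=1
ys,xs=np.nonzero(red*z);print('red px',xs.min(),xs.max(),ys.min(),ys.max())
top=[];bot=[]
for x in range(xs.min()+3,xs.max()-2):
    c=ys[xs==x]
    if len(c): top.append((x,c.min()));bot.append((x,c.max()))
for nm,a in(('far',top),('near',bot)):
    k=np.polyfit(*np.array(a).T,1);P=[px2w('top',(x,np.polyval(k,x)),.024)[:2] for x in(xs.min(),xs.max())];print(nm,k,np.round(P,3))
for uv in[(142,158),(201,152),(150,281),(213,273)]:print(uv,np.round(px2w('top',uv,.01)[:2],3))
s=manip.get_calibration('top');print(np.array(s['extrinsics'])[:3,3])
E
```

```text
A case [643.8 -50.4] [47.5 97.2] long axis deg 160.0
A label [644.  -50.6] [32.6 67.8] long axis deg 159.6
B case [ 640.7 -235.2] [97.9 47.8] long axis deg 9.5
B label [ 641.3 -235.4] [67.6 32.1] long axis deg 9.8
C case [ 491.6 -142.2] [47.1 97.5] long axis deg 168.3
C label [ 491.9 -142.7] [31.8 68.1] long axis deg 168.2
red px 148 212 270 282
far [-1.45002922e-01  3.00337814e+02] [[0.435 0.253]
 [0.468 0.132]]
near [-1.45879603e-01  3.04444769e+02] [[0.427 0.252]
 [0.461 0.131]]
(142, 158) [0.685 0.319]
(201, 152) [0.713 0.199]
(150, 281) [0.433 0.254]
(213, 273) [0.464 0.133]
[ 0.32607312 -0.10023103  1.04543008]
```

View pics/crop.png

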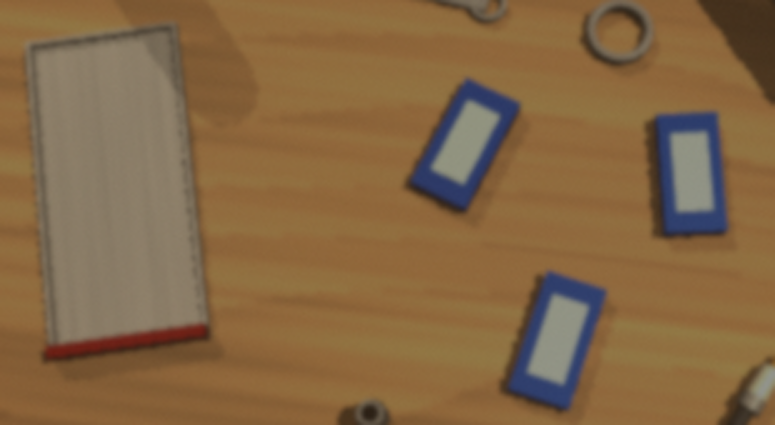

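The crop confirms three blue cases with white labels and a tray whose red stop is at the near end. Case A is at (0.644,-0.050), B at (0.641,-0.235) and C at (0.492,-0.142). I'm going to C first.

Emit:
jog_arm --targets '[[[3.3, 4.4, -1], -7], [[6.6, 8.8, -2], -14], [[10, 13.2, -3], -21], [[13.3, 17.6, -4], -28], [[16.6, 22, -5], -35]]' --hand 7.5 --grip_force 25

```text
t: 1.18
eef_pos: [0.384, -0.2839, 0.1555]
tcp_rot: [0.0, 0.995, -0.104, 0.0]
wrist_force: [1.5, 0.1, 0.1]
grip_width: 0.799
grip_force: 0.0
```

Emit:
jog_arm --targets '[[[2.7, 3.6, -2], 0], [[5.4, 7.2, -4], 0], [[8.2, 10.8, -6], 0], [[10.9, 14.3, -8], 0], [[10.9, 14.3, -8], 0]]'

```text
t: 1.8
eef_pos: [0.4919, -0.1396, 0.0735]
tcp_rot: [-0.001, 0.995, -0.1, -0.002]
wrist_force: [0.3, -0.4, 1.2]
grip_width: 0.804
grip_force: 0.0
```

Emit:
jog_arm --targets '[[[0, 0, -3.5], 0], [[0, 0, -6.2], 0], [[0, 0, -7.2], 0], [[0, 0, -7.2], 0], [[0, 0, -7.2], 0]]'

```text
t: 2.42
eef_pos: [0.4931, -0.1432, 0.0051]
tcp_rot: [0.001, 0.995, -0.103, 0.001]
wrist_force: [0.3, -0.5, 0.6]
grip_width: 0.796
grip_force: 0.0
```

Emit:
jog_arm --targets '[[[0, 0, 0], 0], [[0, 0, 0], 0], [[0, 0, 0], 0], [[0, 0, 0], 0], [[0, 0, 0], 0]]' --hand 4

```text
t: 3.05
eef_pos: [0.4924, -0.1423, 0.0039]
tcp_rot: [0.0, 0.995, -0.102, 0.0]
wrist_force: [0.8, 0.3, 2.6]
grip_width: 0.534
grip_force: 25.0
```

Emit:
jog_arm --targets '[[[0, 0, 2], 0], [[0, 0, 4], 0], [[0, 0, 4], 0], [[0, 0, 4], 0], [[0, 0, 4], 0]]'

```text
t: 3.68
eef_pos: [0.4912, -0.142, 0.0421]
tcp_rot: [-0.0, 0.995, -0.102, -0.001]
wrist_force: [0.4, -0.7, -0.9]
grip_width: 0.529
grip_force: 25.0
```

```bash
cat > w.py <<'E'
from h import *
F=[]
for i in range(10):
    manip.camera('wrist');s=manip.get_state();F.append(s['wrist_force'])
print(s['t'],np.mean(F,0),np.std(F,0),s['eef_pos'])
E
python3 w.py
```

```text
4.175 [ 0.04399737  0.01356486 -0.68438283] [0.50322311 0.34830551 0.46060275] [ 0.49214303 -0.14235718  0.04352325]
```

Case C reads about 0.7 N, so it's probably the thin one. I'll put it back and heft A.

Emit:
jog_arm --targets '[[[0, 0, -2], 0], [[0, 0, -3.5], 0], [[0, 0, -4], 0], [[0, 0, -4], 0], [[0, 0, -4], 0]]'

```text
t: 4.8
eef_pos: [0.4921, -0.1423, 0.0039]
tcp_rot: [0.0, 0.995, -0.102, -0.0]
wrist_force: [-1.9, 0.5, 3.1]
grip_width: 0.53
grip_force: 25.0
```

Emit:
jog_arm --targets '[[[0, 0, 0], 0], [[0, 0, 0], 0], [[0, 0, 0], 0], [[0, 0, 3], 0], [[0, 0, 7], 0]]' --hand 7.5

```text
t: 5.42
eef_pos: [0.491, -0.1419, 0.0729]
tcp_rot: [-0.0, 0.995, -0.102, -0.002]
wrist_force: [-0.8, -0.9, 0.6]
grip_width: 0.8
grip_force: 0.0
```

Emit:
jog_arm --targets '[[[5, 3, 0], -3], [[10, 6, 0], -6], [[15.2, 9.2, 0], -8.3], [[15.2, 9.2, -2], -8.3], [[15.2, 9.2, -2], -8.3]]'

```text
t: 6.05
eef_pos: [0.6417, -0.0501, 0.0501]
tcp_rot: [0.0, 0.985, -0.174, -0.003]
wrist_force: [-1.0, 0.1, -0.6]
grip_width: 0.8
grip_force: 0.0
```

Emit:
jog_arm --targets '[[[0, 0, -3], 0], [[0, 0, -4.5], 0], [[0, 0, -5], 0], [[0, 0, -5], 0], [[0, 0, -5], 0]]'

```text
t: 6.68
eef_pos: [0.6449, -0.0507, 0.0048]
tcp_rot: [0.0, 0.985, -0.174, 0.001]
wrist_force: [0.1, -0.3, -0.1]
grip_width: 0.797
grip_force: 0.0
```

Emit:
jog_arm --targets '[[[0, 0, 0], 0], [[0, 0, 0], 0], [[0, 0, 0], 0], [[0, 0, 0], 0], [[0, 0, 0], 0]]' --hand 4

```text
t: 7.3
eef_pos: [0.6444, -0.0501, 0.0038]
tcp_rot: [-0.0, 0.985, -0.174, 0.0]
wrist_force: [0.7, 0.6, 1.4]
grip_width: 0.531
grip_force: 25.0
```

Emit:
jog_arm --targets '[[[0, 0, 2], 0], [[0, 0, 4], 0], [[0, 0, 4], 0], [[0, 0, 4], 0], [[0, 0, 4], 0]]'

```text
t: 7.92
eef_pos: [0.6434, -0.0503, 0.0425]
tcp_rot: [0.0, 0.985, -0.174, -0.001]
wrist_force: [-0.8, 0.7, -2.5]
grip_width: 0.527
grip_force: 25.0
```

```bash
python3 w.py
```

```text
8.425 [-0.23041321  0.25414029 -1.80313692] [0.66991446 0.30724998 0.61589388] [ 0.6440985  -0.05032131  0.04344887]
```

A reads 1.8 N, so it's the middle one and B should be the heaviest. I'll put A back and check that with B.

Emit:
jog_arm --targets '[[[0, 0, -2], 0], [[0, 0, -3.5], 0], [[0, 0, -4], 0], [[0, 0, -4], 0], [[0, 0, -4], 0]]'

```text
t: 9.05
eef_pos: [0.6432, -0.0502, 0.0034]
tcp_rot: [0.0, 0.985, -0.174, -0.001]
wrist_force: [-3.6, 0.1, 5.0]
grip_width: 0.529
grip_force: 25.0
```

Emit:
jog_arm --targets '[[[0, 0, 0], 0], [[0, 0, 0], 0], [[0, 0, 0], 0], [[0, 0, 3], 0], [[0, 0, 7], 0]]' --hand 7.5

```text
t: 9.68
eef_pos: [0.643, -0.0502, 0.0723]
tcp_rot: [0.0, 0.985, -0.174, -0.002]
wrist_force: [0.4, 0.1, 0.2]
grip_width: 0.795
grip_force: 0.0
```

Emit:
jog_arm --targets '[[[0, -5, 0], 10], [[-0.1, -10, 0], 20], [[-0.3, -15, 0], 29.7], [[-0.3, -18.5, 0], 29.7], [[-0.3, -18.5, -2], 29.7]]'

```text
t: 10.3
eef_pos: [0.6423, -0.239, 0.055]
tcp_rot: [0.002, 0.997, 0.082, 0.002]
wrist_force: [0.1, 0.6, -0.0]
grip_width: 0.797
grip_force: 0.0
```

Emit:
jog_arm --targets '[[[0, 0, 0], 0], [[0, 0, -3], 0], [[0, 0, -4.5], 0], [[0, 0, -5], 0], [[0, 0, -5], 0]]'

```text
t: 10.92
eef_pos: [0.6413, -0.2348, 0.0036]
tcp_rot: [0.0, 0.996, 0.084, -0.0]
wrist_force: [-0.4, 0.2, 1.0]
grip_width: 0.797
grip_force: 0.0
```

Emit:
jog_arm --targets '[[[0, 0, 0], 0], [[0, 0, 0], 0], [[0, 0, 0], 0], [[0, 0, 0], 0], [[0, 0, 0], 0]]' --hand 4 --grip_force 30

```text
t: 11.55
eef_pos: [0.6414, -0.2347, 0.0043]
tcp_rot: [-0.0, 0.996, 0.084, 0.0]
wrist_force: [-0.6, 3.4, 5.1]
grip_width: 0.53
grip_force: 30.0
```

Emit:
jog_arm --targets '[[[0, 0, 2], 0], [[0, 0, 4], 0], [[0, 0, 4], 0], [[0, 0, 4], 0], [[0, 0, 4], 0]]'

```text
t: 12.18
eef_pos: [0.6404, -0.2351, 0.0423]
tcp_rot: [-0.0, 0.996, 0.084, -0.001]
wrist_force: [0.1, -0.4, -4.9]
grip_width: 0.525
grip_force: 30.0
```

```bash
python3 w.py; python3 -c "
from h import *
print(manip.get_state()['q'],manip.get_state()['tcp_rot'])"
```

```text
12.675 [ 0.1982783   0.06108607 -3.91861295] [0.50012788 0.34323129 0.59567085] [ 0.64112653 -0.23534096  0.04349043]
[-4.34749743e-01  4.54544545e-01  1.24054195e+00 -4.77313819e-05
  1.44647134e+00  9.67623372e-01] [2.91972855e-05 9.96456048e-01 8.41150570e-02 3.37006840e-06]
```

B reads 3.9 N, so it's the heaviest. I'll carry it over the tray.

Emit:
jog_arm --targets '[[[-0.5, 1, 4], 0], [[-2, 6.5, 6], 2], [[-3.6, 12, 6], 5], [[-5.2, 17.5, 6], 5], [[-6.8, 23, 6], 5]]'

```text
t: 13.3
eef_pos: [0.5726, -0.0037, 0.104]
tcp_rot: [0.0, 0.992, 0.127, 0.001]
wrist_force: [1.0, -0.1, -4.1]
grip_width: 0.526
grip_force: 30.0
```

Emit:
jog_arm --targets '[[[-1.6, 5.5, 0], 0], [[-3.2, 11, 0], 0], [[-4.8, 16.5, 0], 0], [[-6.4, 21.3, -1], 0], [[-6.4, 21.3, -5], 0]]'

```text
t: 13.92
eef_pos: [0.5106, 0.2123, 0.0568]
tcp_rot: [-0.001, 0.991, 0.13, 0.004]
wrist_force: [-0.0, -1.3, -4.8]
grip_width: 0.529
grip_force: 30.0
```

```bash
python3 - <<'E'
from h import *
snap('wrist');snap('side','side2.png')
print([ (n,[ (round(d['score'],2),np.round(d['location'])) for d in manip.tip_of('side',n)[:2]]) for n in ['tray','tray_stop']])
s=manip.get_state();print(s['t'],s['eef_pos'],s['tcp_rot'])
for p in [(.4515,.1925,.024),(.4515,.1925,.004)]+[(.4515+x*.967-y*.254,.1925+x*.254+y*.967,z) for x in(0,.26) for y in(-.059,.059) for z in(.004,.01)]: print(p,w2px('side',p))
E
```

```text
[('tray', [(0.69, array([226., 413.]))]), ('tray_stop', [(0.6, array([318., 415.]))])]
14.125 [0.50862382 0.20733943 0.05327159] [ 2.49140754e-04  9.91846278e-01  1.27437282e-01 -7.98764190e-04]
(0.4515, 0.1925, 0.024) [323.31166908 401.65527938]
(0.4515, 0.1925, 0.004) [323.04856519 410.0323064 ]
(0.466486, 0.135447, 0.004) [323.85250557 372.3290238 ]
(0.466486, 0.135447, 0.01) [323.929499   369.80746038]
(0.436514, 0.249553, 0.004) [322.11452186 453.83717122]
(0.436514, 0.249553, 0.01) [322.19234761 451.45404166]
(0.7179059999999999, 0.201487, 0.004) [143.70645275 366.50867753]
(0.7179059999999999, 0.201487, 0.01) [142.7486344  363.97731813]
(0.687934, 0.315593, 0.004) [113.14884078 446.2046161 ]
(0.687934, 0.315593, 0.01) [111.83299264 443.7965276 ]
```

View pics/side2.png

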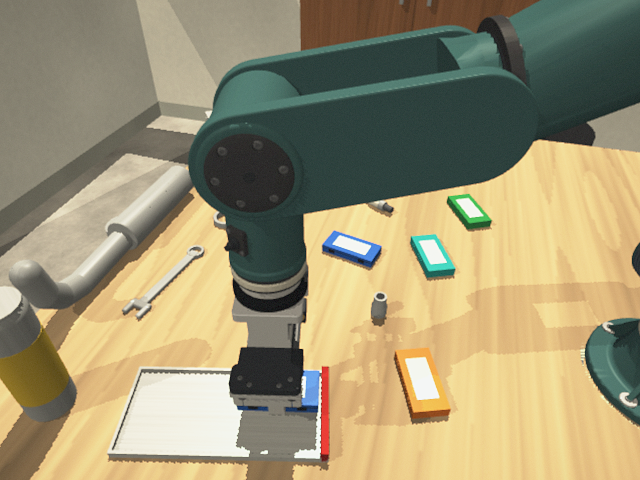

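Emit:
jog_arm --targets '[[[0, 0.2, -2], 0], [[0, 0.2, -3.5], 0], [[0, 0.2, -4.2], 0], [[0, 0.2, -4.5], 0], [[0, 0.2, -4.5], 0]]'

```text
t: 14.75
eef_pos: [0.5097, 0.2097, 0.0091]
tcp_rot: [-0.0, 0.992, 0.127, 0.001]
wrist_force: [0.2, -0.2, -3.5]
grip_width: 0.53
grip_force: 30.0
```

Emit:
jog_arm --targets '[[[-0.3, -0.1, 0], 0], [[-0.6, -0.15, 0], 0], [[-0.8, -0.2, 0], 0], [[-0.8, -0.2, 0], 0], [[-0.8, -0.2, 0], 0]]'

```text
t: 15.38
eef_pos: [0.5027, 0.2082, 0.0092]
tcp_rot: [-0.0, 0.992, 0.128, 0.002]
wrist_force: [4.7, 0.7, -4.5]
grip_width: 0.528
grip_force: 30.0
```

Force along x shows contact with the stop. I'll press slightly, seat the case and release.

Emit:
jog_arm --targets '[[[-0.2, 0, -0.05], 0], [[-0.2, 0, -0.1], 0], [[-0.2, 0, -0.1], 0], [[-0.1, 0, -0.1], 0], [[0, 0, -0.1], 0]]'

```text
t: 16.0
eef_pos: [0.5027, 0.2082, 0.0087]
tcp_rot: [-0.0, 0.992, 0.128, 0.002]
wrist_force: [2.7, 1.5, -0.8]
grip_width: 0.528
grip_force: 30.0
```

Emit:
jog_arm --targets '[[[0, 0, 0], 0], [[0, 0, 0], 0], [[0, 0, 0], 0], [[0, 0, 3], 0], [[0, 0, 8], 0]]' --hand 7

```text
t: 16.62
eef_pos: [0.4988, 0.207, 0.0858]
tcp_rot: [0.001, 0.992, 0.127, -0.003]
wrist_force: [-0.0, 0.5, 0.3]
grip_width: 0.747
grip_force: 0.0
```

Emit:
jog_arm --targets '[[[2.7, -5, 0], -8], [[5.4, -10, 0], -16], [[8.1, -15, 0], -24], [[10.8, -20, 0], -32], [[13.5, -25, 0], -34.7]]'

```text
t: 17.25
eef_pos: [0.6364, -0.0439, 0.0874]
tcp_rot: [-0.0, 0.985, -0.175, -0.0]
wrist_force: [-0.3, 1.0, 1.1]
grip_width: 0.745
grip_force: 0.0
```

Emit:
jog_arm --targets '[[[0.8, -0.8, -4], 0], [[0.8, -0.8, -7], 0], [[0.8, -0.8, -8.4], 0], [[0.8, -0.8, -8.4], 0], [[0.8, -0.8, -8.4], 0]]'

```text
t: 17.88
eef_pos: [0.6448, -0.0501, 0.0047]
tcp_rot: [0.0, 0.985, -0.174, 0.001]
wrist_force: [-1.0, 0.1, 0.2]
grip_width: 0.745
grip_force: 0.0
```

Emit:
jog_arm --targets '[[[0, 0, 0], 0], [[0, 0, 0], 0], [[0, 0, 0], 0], [[0, 0, 0], 0], [[0, 0, 0], 0]]' --hand 4 --grip_force 25

```text
t: 18.5
eef_pos: [0.6444, -0.0504, 0.0041]
tcp_rot: [0.0, 0.985, -0.174, 0.0]
wrist_force: [-0.8, 0.2, 2.5]
grip_width: 0.528
grip_force: 25.0
```

```bash
python3 - <<'E'
from h import *
im=snap('top')
h=cv2.cvtColor(im,cv2.COLOR_RGB2HSV)
cv2.imwrite('pics/c2.png',cv2.resize(im[140:300,130:290,::-1],(600,600),interpolation=cv2.INTER_CUBIC))
m=((h[...,0]>100)&(h[...,0]<130)&(h[...,1]>100)).astype(np.uint8);m[:,240:]=0;m[:140]=0
m=cv2.morphologyEx(m,cv2.MORPH_CLOSE,np.ones((9,9)))
c=max(cv2.findContours(m,0,1)[0],key=cv2.contourArea)
w=np.array([px2w('top',p,.018)[:2] for p in c[:,0]],np.float32)*1000
r=cv2.minAreaRect(w);print(r,cv2.boxPoints(r))
E
```

```text
((515.3473510742188, 214.35191345214844), (69.3906021118164, 40.57386016845703), 14.046453475952148) [[476.76566 225.61142]
 [486.61328 186.25073]
 [553.9291  203.0924 ]
 [544.0814  242.4531 ]]
```

View pics/c2.png

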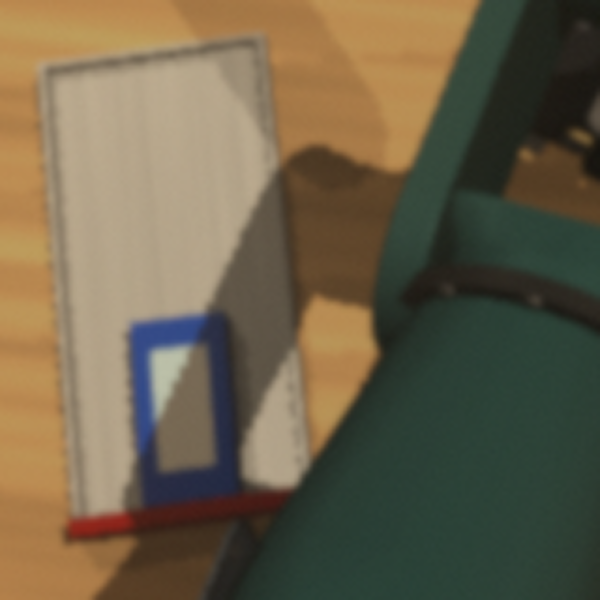

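The heavy case is flat, square and butted against the stop. Next I'll carry the middle case, A.

Emit:
jog_arm --targets '[[[0, 0.5, 4], 3], [[-1.5, 5, 7], 12], [[-3.2, 10.3, 7], 22], [[-4.8, 15.6, 7], 32], [[-6.4, 20.9, 7], 34.7]]'

```text
t: 19.18
eef_pos: [0.5788, 0.1601, 0.0723]
tcp_rot: [-0.0, 0.992, 0.128, -0.001]
wrist_force: [0.5, 0.7, -1.6]
grip_width: 0.528
grip_force: 25.0
```

Emit:
jog_arm --targets '[[[-1.5, 4.5, 0], 0], [[-2.1, 6.4, -1], 0], [[-2.1, 6.4, -3], 0], [[-2.1, 6.4, -4.2], 0], [[-2.1, 6.4, -4.6], 0]]'

```text
t: 19.8
eef_pos: [0.5584, 0.2215, 0.0255]
tcp_rot: [0.0, 0.992, 0.127, -0.002]
wrist_force: [-0.5, -0.5, -1.4]
grip_width: 0.529
grip_force: 25.0
```

Emit:
jog_arm --targets '[[[0, 0, 0], 0], [[0, 0, 0], 0], [[0, 0, 0], 0], [[0, 0, 0], 0], [[0, 0, 0], 0]]'

```text
t: 20.42
eef_pos: [0.5592, 0.2227, 0.0277]
tcp_rot: [0.0, 0.992, 0.128, 0.0]
wrist_force: [0.3, -1.6, -1.5]
grip_width: 0.528
grip_force: 25.0
```

Emit:
jog_arm --targets '[[[0, 0, -0.2], 0], [[0, 0, -0.4], 0], [[0, 0, -0.6], 0], [[0, 0, -0.7], 0], [[0, 0, -0.7], 0]]' --grip_force 6

```text
t: 21.05
eef_pos: [0.5604, 0.223, 0.0217]
tcp_rot: [-0.0, 0.992, 0.128, 0.002]
wrist_force: [2.4, 0.1, 5.6]
grip_width: 0.532
grip_force: 6.0
```

```bash
python3 - <<'E'
from h import *
im=snap('side');cv2.imwrite('pics/s3.png',cv2.resize(im[330:480,90:350,::-1],(780,450),interpolation=cv2.INTER_CUBIC))
E
```

```text
(no output)
```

View pics/s3.png

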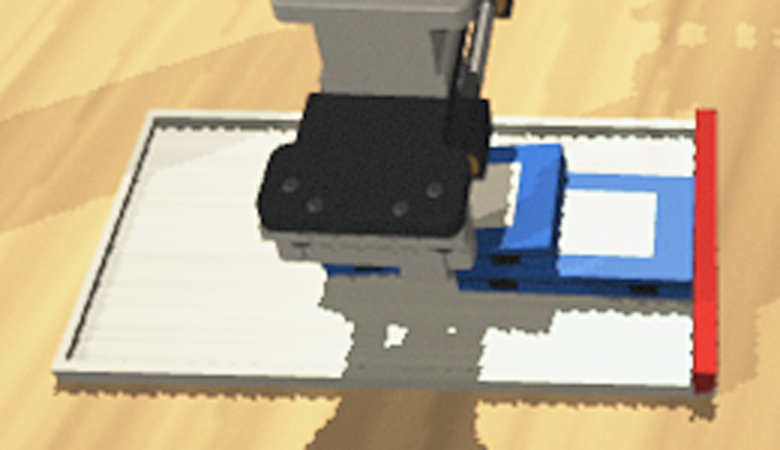

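Emit:
jog_arm --targets '[[[0, 0, -0.2], 0], [[0, 0, -0.3], 0], [[0, 0, -0.3], 0], [[0, 0, -0.3], 0], [[0, 0, -0.3], 0]]' --grip_force 3

```text
t: 21.72
eef_pos: [0.5591, 0.2227, 0.0174]
tcp_rot: [0.0, 0.992, 0.128, -0.0]
wrist_force: [0.8, 0.5, 3.8]
grip_width: 0.533
grip_force: 3.0
```

Emit:
jog_arm --targets '[[[0, 0, 0], 0], [[0, 0, 0], 0], [[0, 0, 0], 0], [[0, 0, 0], 0], [[0, 0, 0], 0]]' --hand 6.5

```text
t: 22.35
eef_pos: [0.559, 0.2226, 0.0174]
tcp_rot: [0.0, 0.992, 0.127, -0.0]
wrist_force: [-0.0, -0.3, 0.1]
grip_width: 0.692
grip_force: 0.0
```

Emit:
jog_arm --targets '[[[0, 0, 2], 0], [[0, 0, 6], 0], [[0, -3, 7], 0], [[0, -8, 7], -7], [[-1, -13, 7], -14]]'

```text
t: 22.98
eef_pos: [0.5495, 0.0915, 0.088]
tcp_rot: [0.0, 1.0, 0.004, 0.001]
wrist_force: [-0.3, -1.2, 0.1]
grip_width: 0.694
grip_force: 0.0
```

Emit:
jog_arm --targets '[[[-1.3, -5, 0], -6], [[-2.6, -10, 0], -12.4], [[-4, -15, 0], -12.4], [[-5.2, -20, 0], -12.4], [[-5.8, -23.5, -1], -12.4]]' --grip_force 20

```text
t: 23.6
eef_pos: [0.4911, -0.1447, 0.0786]
tcp_rot: [0.001, 0.995, -0.103, 0.001]
wrist_force: [0.2, -0.3, 0.3]
grip_width: 0.691
grip_force: 0.0
```

```bash
python3 - <<'E'
from h import *
im=snap('side');a=im[330:480,90:350,::-1];b=snap('top')[140:300,130:290,::-1]
cv2.imwrite('pics/s4.png',np.hstack([cv2.resize(a,(468,270),interpolation=cv2.INTER_CUBIC),cv2.resize(b,(270,270),interpolation=cv2.INTER_CUBIC)]))
E
```

```text
(no output)
```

View pics/s4.png

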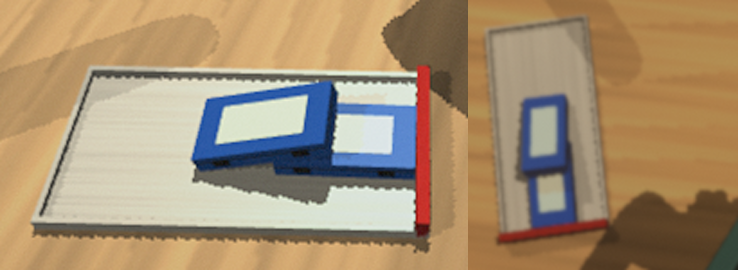

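The middle case leans on the heavy one, straight and on the midline. I'll measure its position for the third placement.

```bash
python3 - <<'E'
from h import *
im=snap('top');h=cv2.cvtColor(im,cv2.COLOR_RGB2HSV)
lab=((h[...,1]<75)&(h[...,2]>100)).astype(np.uint8)
blue=((h[...,0]>100)&(h[...,0]<130)&(h[...,1]>100)).astype(np.uint8)
full=cv2.morphologyEx(blue,cv2.MORPH_CLOSE,np.ones((9,9)));full[:,240:]=0;full[:140]=0
u=np.array([np.cos(np.radians(14.7)),np.sin(np.radians(14.7))]);v=np.array([-u[1],u[0]]);H=np.array([.5027,.208])
c=max(cv2.findContours(full,0,1)[0],key=cv2.contourArea)[:,0]
for z in(.016,.0247,.036):
    w=np.array([px2w('top',p,z)[:2] for p in c])-H
    print(z,'far end rel heavy centre',np.sort(w@u)[-6:].round(4),'mean v of far pts',((w@v)[(w@u)>.06]).min().round(4),((w@v)[(w@u)>.06]).max().round(4))
print(manip.tip_of('top','case_1_center')[:7])
inner=(full&(1-blue)).astype(np.uint8)
for k in cv2.findContours(inner,0,1)[0]:
    if cv2.contourArea(k)>80:
        r=cv2.minAreaRect(k);w=px2w('top',r[0],.032)[:2]-H;print(r,w@u,w@v)
print(manip.get_state()['t'])
E
```

```text
0.016 far end rel heavy centre [0.1067 0.1067 0.1068 0.1069 0.107  0.1071] mean v of far pts -0.0255 0.026
0.0247 far end rel heavy centre [0.1036 0.1037 0.1038 0.1039 0.104  0.1041] mean v of far pts -0.0274 0.0235
0.036 far end rel heavy centre [0.0997 0.0998 0.0999 0.1    0.1001 0.1002] mean v of far pts -0.0299 0.0201
[{'location': [211.6, 342.0], 'score': 0.9}, {'location': [476.8, 228.0], 'score': 0.71}, {'location': [444.7, 399.3], 'score': 0.71}, {'location': [358.7, 350.5], 'score': 0.7}, {'location': [176.9, 220.3], 'score': 0.67}]
23.8
```

Emit:
jog_arm --targets '[[[0, 0.2, -2], 0], [[0, 0.2, -5], 0], [[0, 0.2, -7], 0], [[0, 0.2, -7.4], 0], [[0, 0.2, -7.4], 0]]'

```text
t: 24.42
eef_pos: [0.4918, -0.1396, 0.0041]
tcp_rot: [0.0, 0.995, -0.102, 0.0]
wrist_force: [0.2, -0.3, -0.0]
grip_width: 0.695
grip_force: 0.0
```

Case A sits at tray x≈+0.02, within limits. I'll grip C and carry it about 6 cm further along the row.

Emit:
jog_arm --targets '[[[0, 0, 0], 0], [[0, 0, 0], 0], [[0, 0, 0], 0], [[0, 0, 0], 0], [[0, 0, 0], 0]]' --hand 4 --grip_force 20

```text
t: 25.05
eef_pos: [0.492, -0.1408, 0.0047]
tcp_rot: [0.0, 0.995, -0.102, 0.001]
wrist_force: [0.3, 0.0, 5.8]
grip_width: 0.525
grip_force: 20.0
```

Emit:
jog_arm --targets '[[[0.3, 1, 4.5], 3], [[1.8, 5.4, 8], 9], [[3.5, 10.6, 8], 17], [[5.2, 15.8, 8], 26.4], [[7, 21, 8], 26.4]]'

```text
t: 25.68
eef_pos: [0.5609, 0.0712, 0.0828]
tcp_rot: [-0.0, 0.992, 0.128, -0.001]
wrist_force: [0.5, -0.3, -0.7]
grip_width: 0.527
grip_force: 20.0
```

Emit:
jog_arm --targets '[[[1.7, 5.2, 0], 0], [[3.4, 10.4, 0], 0], [[5.1, 15.6, 0], 0], [[5.6, 16.8, -1.5], 0], [[5.6, 16.8, -3], 0]]'

```text
t: 26.3
eef_pos: [0.6163, 0.2376, 0.0513]
tcp_rot: [0.001, 0.992, 0.128, -0.001]
wrist_force: [0.1, -0.2, -1.0]
grip_width: 0.531
grip_force: 20.0
```

Emit:
jog_arm --targets '[[[0, 0, 0], 0], [[0, 0, 0], 0], [[0, 0, 0], 0], [[0, 0, 0], 0], [[0, 0, 0], 0]]'

```text
t: 26.92
eef_pos: [0.6173, 0.2375, 0.054]
tcp_rot: [-0.0, 0.992, 0.127, 0.0]
wrist_force: [0.1, 0.2, -1.1]
grip_width: 0.531
grip_force: 20.0
```

Emit:
jog_arm --targets '[[[0, 0, -0.8], 0], [[0, 0, -1.5], 0], [[0, 0, -2], 0], [[0, 0, -2.2], 0], [[0, 0, -2.4], 0]]' --grip_force 4

```text
t: 27.55
eef_pos: [0.6171, 0.2377, 0.0295]
tcp_rot: [0.0, 0.992, 0.128, -0.0]
wrist_force: [0.2, -0.3, -0.6]
grip_width: 0.529
grip_force: 4.0
```

Emit:
jog_arm --targets '[[[0, 0, -0.2], 0], [[0, 0, -0.4], 0], [[0, 0, -0.6], 0], [[0, 0, -0.8], 0], [[0, 0, -0.9], 0]]' --grip_force 3

```text
t: 28.18
eef_pos: [0.6174, 0.2378, 0.0216]
tcp_rot: [-0.0, 0.992, 0.128, 0.0]
wrist_force: [-1.5, -1.0, 4.9]
grip_width: 0.527
grip_force: 3.0
```

```bash
python3 - <<'E'
from h import *
im=snap('side');cv2.imwrite('pics/s5.png',cv2.resize(im[330:480,90:350,::-1],(780,450),interpolation=cv2.INTER_CUBIC))
E
```

```text
(no output)
```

View pics/s5.png

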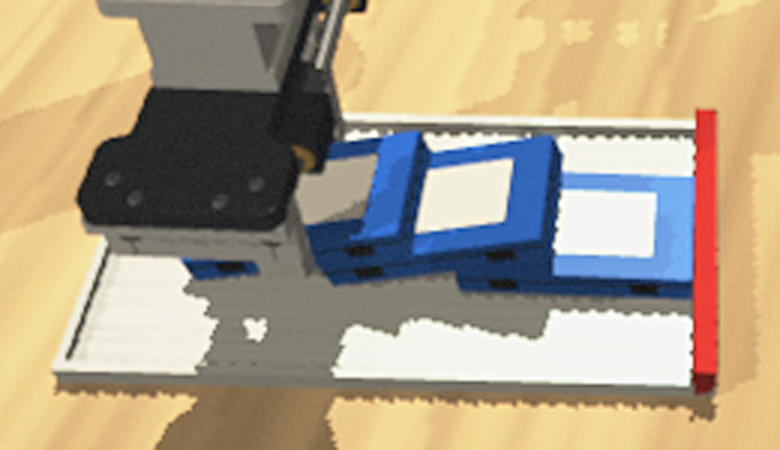

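The third case is tilting onto the middle one, with about 3.5–4 cm of lap. I'll lower it a touch, release and withdraw.

Emit:
jog_arm --targets '[[[0, 0, -0.1], 0], [[0, 0, -0.2], 0], [[0, 0, -0.2], 0], [[0, 0, -0.2], 0], [[0, 0, -0.2], 0]]'

```text
t: 28.85
eef_pos: [0.6177, 0.2378, 0.0189]
tcp_rot: [-0.0, 0.992, 0.127, 0.001]
wrist_force: [1.2, 0.4, 5.2]
grip_width: 0.531
grip_force: 3.0
```

Emit:
jog_arm --targets '[[[0, 0, 0], 0], [[0, 0, 0], 0], [[0, 0, 0], 0], [[0, 0, 0], 0], [[0, 0, 0], 0]]' --hand 6.5

```text
t: 29.48
eef_pos: [0.617, 0.2376, 0.0184]
tcp_rot: [0.0, 0.992, 0.128, -0.0]
wrist_force: [-0.0, 0.1, -0.0]
grip_width: 0.689
grip_force: 0.0
```

Emit:
jog_arm --targets '[[[0, 0, 2], 0], [[0, 0, 6], 0], [[0, -2, 8], 0], [[0, -7, 8], 0], [[0, -13, 8], 0]]'

```text
t: 30.1
eef_pos: [0.6173, 0.1059, 0.0999]
tcp_rot: [0.0, 0.992, 0.128, 0.001]
wrist_force: [0.8, -1.1, -0.4]
grip_width: 0.692
grip_force: 0.0
```

Emit:
jog_arm --targets '[[[-1, -5, 0], 0], [[-2, -10, 0], 0], [[-3, -15, 0], 0], [[-4, -20, 0], 0], [[-4, -20, 0], 0]]'

```text
t: 30.72
eef_pos: [0.576, -0.0969, 0.0993]
tcp_rot: [0.001, 0.992, 0.124, 0.0]
wrist_force: [0.7, 0.2, 0.6]
grip_width: 0.691
grip_force: 0.0
```

```bash
python3 - <<'E'
from h import *
im=snap('side');a=im[330:480,90:350,::-1];t=snap('top');b=t[140:300,130:290,::-1]
cv2.imwrite('pics/s6.png',np.hstack([cv2.resize(a,(468,270),interpolation=cv2.INTER_CUBIC),cv2.resize(b,(270,270),interpolation=cv2.INTER_CUBIC)]))
h=cv2.cvtColor(t,cv2.COLOR_RGB2HSV)
full=cv2.morphologyEx(((h[...,0]>100)&(h[...,0]<130)&(h[...,1]>100)).astype(np.uint8),cv2.MORPH_CLOSE,np.ones((9,9)));full[:,240:]=0;full[:140]=0
c=max(cv2.findContours(full,0,1)[0],key=cv2.contourArea)[:,0]
u=np.array([.967,.254]);v=np.array([-.254,.967]);w=np.array([px2w('top',p,.0195)[:2] for p in c])-[.5027,.208]
e=np.max(w@u);f=(w@u)>.12;print('end',e,'thin tray x',.075-(e-.0505),'v',(w@v)[f].min(),(w@v)[f].max(),manip.get_state()['t'])
E
```

```text
end 0.16486095059116068 thin tray x -0.03936095059116068 v -0.026707358931916732 0.024695926911090373 30.825
```

View pics/s6.png

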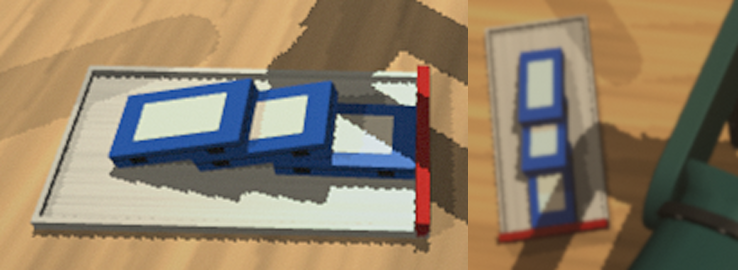

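The picture shows all three cases shingled, straight and on the midline. The lightest is at tray x≈-0.039, about 6 cm beyond the middle one, and the arm is clear. I'm handing the job in.

```bash
python3 -c "
from h import *
print(manip.hand_in())"
```

```text
the job is handed in; nothing more can be done
None
```

I laid the three cases in the tray as asked (heaviest flat at the red stop, then middle, then lightest, each lapping about 4 cm) and handed the job in at about 31 s; the final pictures look right, but no verdict came back.

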